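# Rock the stopper out of the weight pot and set the check weight on the scale

### The job

The scale is to be checked with the steel weight that is kept in the small pot under the hollow wooden stopper. Take the stopper by its bar grip and, while it is still in the mouth of the pot, rock it clearly to the left and then clearly to the right, at least six degrees each way, easing it up until it comes free; stand it upright on the round cork mat. Then lift the weight out and stand it, without dropping it, in the middle of the scale's steel pan, leaving the stamp and the stapler where they are.

Things in the scene. Friction and masses are not known exactly. Their poses are not given: they have to be found in the camera images.
- pot: plain metal cup, 108 mm across, 50 mm high, with a 148 mm grey foot plate screwed to the worktop. Inner floor 10 mm above the worktop, mouth 94 mm across. Origin at the centre of its underside; x points away from the robot, y to its left (within about 30 degrees of the robot's), z up.
- pot_mouth (a point): centre of the pot's mouth, level with its rim, 50 mm above the worktop; axes as the pot's.
- catch_left (a joint): sprung black catch in the pot's mouth on its left (y = +45 mm), in a small grey box: round nose 10 mm thick, 7 mm below the rim, that holds down the rubber bead of the stopper. 0 = in, up to 0.008 m pressed outwards by the bead. The bead passes it at some 10 to 25 N.
- catch_right (a joint): the same catch on the pot's right (y = -45 mm).
- stopper: hollow wooden bell, 122 mm high, 0.22 kg; origin at the centre of its underside, z up. A 100 mm flange, 22 to 28 mm above the foot, rests on the pot's rim; below it the tapered plug, with an 86 mm rubber bead 6 mm above the foot, goes 22 mm into the mouth. Its bore, 60 to 66 mm wide and 82 mm high, covers the weight: lift it straight up by 90 mm before moving aside.
- stopper_grip (a point): centre of the bar grip on top of the stopper, 109 mm above its foot; 137 mm above the worktop when seated. The wooden bar is 24 mm thick (x), 64 mm long (y, along the pot's y), 26 mm high; grip it across its 24 mm.
- stopper_foot (a point): centre of the stopper's underside, 28 mm above the worktop when seated. Leaning left (+y), the flange pivots on the left of the rim, 50 mm from the axis; past 0.12 rad the right side of the bead jumps the right catch. Leaning then right, with the bead's right side resting on the right catch (pivot about 41 mm right of the axis at rim height), frees the left side.
- weight: the check weight as a whole; origin at the centre of its underside, z up along it.
- weight_mid (a point): centre, half-way up, of the steel check weight (0.3 to 0.7 kg): a 44 mm round body 50 mm high with a neck and a 28 mm round knob on top, 90 mm high in all. It stands upright on the floor of the pot, inside the stopper.
- weight_knob (a point): the place to grip the weight: centre of its knob, 28 mm across and from 67 to 88 mm above the weight's foot (this point is 77 mm above the foot). In the pot it is 87 mm above the worktop, 37 mm over the rim.
- pan (a point): centre of the top of the scale's round steel pan, 140 mm across, 55 mm above the worktop. The scale is a flat grey box, 190 by 176 mm, fixed, with a dark display in front of the pan.
- mat: round cork mat, 120 mm across and 5 mm thick, fixed flat on the worktop; origin at the centre of its underside.
- stamp: bystander: rubber stamp with a dark knob, 78 mm high, origin at its underside.
- stapler: bystander: black desk stapler, 146 mm long (along its y), 47 mm high, origin at its underside.
Mind the look-alikes: they are no part of the job. There is more than one size of the stopper; the job needs the smaller.

How it is judged:
On the way, in this order (a step that is already met when the one before it is completed fails the run):
1. the stopper, still in the mouth of the pot, leans at least 4 degrees to the left (angle between stopper_grip's own z axis and vertical above 0.07 rad and y of stopper_grip in the frame of pot_mouth above 0.004 m and z of stopper_foot in the frame of pot_mouth below 0.003 m), for 0.05 s.
2. the stopper, still in the mouth of the pot, leans at least 4 degrees to the right (angle between stopper_grip's own z axis and vertical above 0.07 rad and y of stopper_grip in the frame of pot_mouth below -0.004 m and z of stopper_foot in the frame of pot_mouth below 0.003 m), for 0.05 s.
3. the stopper stands upright on the mat (horizontal distance between stopper_foot and mat below 0.035 m and height (world z) of stopper_foot below 0.01 m and angle between stopper_grip's own z axis and vertical below 0.1 rad and contact force between the fingers and stopper below 0.1 N), for 0.2 s.
At the end, for the whole second after the job is handed in: The stopper stands upright (within 0.1 rad) on the mat, its axis within 35 mm of the mat's centre; the weight stands upright (within 0.1 rad) on the scale's pan, its axis within 30 mm of the pan's centre; both are at rest and released (horizontal distance between stopper_foot and mat below 0.035 m and height (world z) of stopper_foot below 0.01 m and angle between each of stopper_grip, weight_mid's own z axis and vertical below 0.1 rad and horizontal distance between weight_mid and pan below 0.03 m and z of weight_mid in the frame of pan between 0.04 and 0.05 m and linear speed of each of weight, stopper below 0.02 m/s); the robot touches nothing.
It fails at once if the weight falls freely (dropped more than about 2 cm) (linear speed of weight above 0.6 m/s and contact force between the fingers and weight below 0.05 N).
It fails at once if the stamp or stapler is moved by more than 4 cm (distance of any of stamp, stapler from where it was at the start of the episode above 0.04 m).
It also fails if it takes over 67 s, if anything falls off the work surface, if the arm or the gripper's body presses on something with over 40 N, if the wrist force passes 120 N, or if a joint passes its speed limit or range.

### The arm

A 6-joint arm with a two-finger parallel gripper is mounted at the origin on a cart in front of the work surface, level with it; the furniture and walls round the work are solid. World frame = base frame: x ahead of the robot, y to its left, z up, the work surface at z = 0. Lengths are in m, angles in rad, forces in N, time in s.
With the tool pointing down it reaches from about 0.35 to 0.775 m from the base axis. Payload 5.5 kg.
Tool frame: the origin (TCP) lies midway between the tips of the shut fingers; the grasp point (between the pads) lies 19 mm behind it; z points along the fingers, x is the direction in which the jaws open and shut, and the axes are right-handed (so a half turn about z gives the same grasp; the last joint's range is limited). The gripper opens to 85 mm and grips with 20 to 120 N. Pads are 22 mm wide; open, the fingers measure 114 mm over their backs; the gripper's body (76 mm by 85 mm) begins 54 mm behind the grasp point. The pads swing forward as they close: fully open they stand 13 mm farther back than shut.
Start: joints at [-1.25, 0.313, 0.046, 1.304, 0, 1.431], TCP at [0.256, -0.515, 0.193] pointing down, gripper open.
Joint ranges: [-2.76, 2.76], [-0.86, 1.69], [-1.03, 1.26], [-2.2, 2.34], [-1.47, 1.5], [-3.14, 3.14]. Speed limits (rad/s): [2.57, 2.57, 3.14, 3.14, 3.14, 3.14].

### API

Orientations are given as a unit quaternion [w, x, y, z].
In Python, from workcell import env gives the robot as it stands.
- The arm moves only by the tool servo_tool, never from a script. Its argument "targets" is a list of rows, each an object with "xyz": the shift along the tool's x, y, z in m, a list of three; "twist": the turn, a rotation vector about the tool's x, y, z in rad, a list of three; "jaw": the opening, from 0 (shut) to 1 (fully open). A call has 1 to 12 rows; each row is the pose to reach, as a shift and turn from the pose commanded when the call began, along the tool's axes at that moment; what a row does not reach only later rows make up. A row lasts 1/12 s, in which the tool goes at most 41.7 mm and 7.16 degrees, less where a joint would pass 70% of its speed; a pose out of reach is approached as far as the arm can. A call with a gripper value outside its range is refused whole. The fingers move at their own pace and stop on an object; "squeeze" is the grip in N (left out, the last holds). Time passes only in rows, so rows that repeat a pose let the fingers close. It gives the time, the measured TCP pose, the force and the opening at its end, in the units of the state.
- env.get_state(): the state, without advancing time (a new reading comes with each control period).
- env.read_camera(name): name is "side" or "top"; returns a dict with "color" (480x640x3 uint8, red, green, blue), "depth" (480x640 float32, m along the optical axis (not along the pixel's ray), 0 where there is no reading), "fx", "fy", "cx", "cy" (pixels), "k1" (the pictures are not rectified: a ray, as slopes to the right and down, at radius r is drawn at 1 + k1 r^2 times it, then the intrinsics apply), "eye" and "attitude" of the camera in the world. Camera axes: x right, y down, z forward; pixel columns grow to the right and rows downward; lengths in m; the calibration is good to about 2 mm. A picture is of the moment at which its call begins.
- env.hand_in(): hands the job in, once; it reports no verdict.
The state is a dict: "clock": time; "joint_pos": joint angles; "qvel": joint speeds; "tau": joint torques, N m; "tcp_pos": TCP position; "orientation": TCP orientation; "wrist_force": force on the tool from outside, world axes, zero at the start; "ft_torque": the same for the moment, N m; "finger_gap": finger opening in m.
Only numpy, scipy, OpenCV 4.12 (cv2) and the standard library are available. Lean on these libraries where they do the work, as an engineer would, in place of code of your own. Each camera call takes 0.05 s, during which the arm holds its last target. There are 200 camera calls.

## Working session

There is one attempt and no reset: what is moved stays moved. The work goes in short steps, Python scripts to look and compute and a tool call to move; the robot and the scene stay as the last step left them, time stands still between calls to the robot, and variables do not carry over. Pictures are saved under pics/ and viewed, about 8 in all and at most 12, crops included, and the job is handed in when it is done.

Besides the shell and the picture viewer there is one more tool, called after "Call:" as name(argument=value, ...), one argument or row to a line, values as JSON. servo_tool: Moves the arm, as the interface text tells. Its arguments: {"type":"object","properties":{"targets":{"type":"array","items":{"type":"object","properties":{"xyz":{"type":"array","items":{"type":"number"}},"twist":{"type":"array","items":{"type":"number"}},"jaw":{"type":"number"}}}},"squeeze":{"type":"number"}},"required":["targets"]}

```bash
mkdir -p pics; ls; cat > h.py <<'E'
import numpy as np, cv2
from scipy.spatial.transform import Rotation as R
from workcell import env
def shot(n):
    c=env.read_camera(n); np.savez('last_%s.npz'%n,**{k:np.asarray(v) for k,v in c.items()}); return c
def load(n): return dict(np.load('last_%s.npz'%n))
def rot(c):
    a=np.asarray(c['attitude'],float)
    return a if a.shape==(3,3) else R.from_quat(np.r_[a[1:],a[0]]).as_matrix()
def cloud(c):
    fx,fy,cx,cy,k1=[float(c[k]) for k in('fx','fy','cx','cy','k1')]
    v,u=np.mgrid[0:480,0:640]
    xd=(u-cx)/fx; yd=(v-cy)/fy; x,y=xd.copy(),yd.copy()
    for _ in range(8):
        s=1+k1*(x*x+y*y); x=xd/s; y=yd/s
    d=np.asarray(c['depth']); P=np.stack([x*d,y*d,d],-1)@rot(c).T+np.asarray(c['eye'])
    P[d==0]=np.nan; return P
def pix(c,p):
    q=(np.asarray(p)-c['eye'])@rot(c); x,y=q[0]/q[2],q[1]/q[2]; s=1+float(c['k1'])*(x*x+y*y)
    return float(c['fx'])*x*s+float(c['cx']),float(c['fy'])*y*s+float(c['cy'])
def save(n,im): cv2.imwrite('pics/'+n,np.ascontiguousarray(im[...,::-1]))
E
python3 - <<'E'
from h import *
s=env.get_state(); print(s)
for n in('top','side'):
    c=shot(n); save(n+'0.png',c['color']); print(n,c['eye'],c['attitude'],c['fx'],c['k1'])
E
```

```text
pics
{'clock': 0.0, 'joint_pos': array([-1.24959945e+00,  3.13996465e-01,  4.49559481e-02,  1.30359515e+00,
       -3.39292302e-05,  1.43115736e+00]), 'qvel': array([ 5.08036913e-05, -1.23872400e-03,  9.72829641e-04,  1.62261479e-03,
        1.49770941e-03, -3.32490074e-04]), 'tau': array([-5.33595448e-04, -4.80618703e+01,  2.98535621e+01,  1.91152131e-02,
       -1.89889493e-04, -1.72241153e-05]), 'tcp_pos': array([ 0.25547305, -0.51446921,  0.19210176]), 'orientation': array([-5.75641739e-04,  8.49910502e-01, -5.26926269e-01, -7.17440698e-04]), 'wrist_force': array([ 0.8803842 , -0.30911523, -0.34574592]), 'ft_torque': array([-0.0349823 ,  0.00628451,  0.02882007]), 'finger_gap': 0.08517264826807885}
top [0.38970651 0.04645781 1.33370826] [-0.05102308  0.7090839  -0.7005039   0.06237762] 527.3108156179436 -0.05673641121826615
side [0.02736698 0.94221175 0.80336346] [ 0.1312217  -0.23072307  0.84724434 -0.46013558] 592.7769524606244 -0.09257029425018842
```

View pics/top0.png

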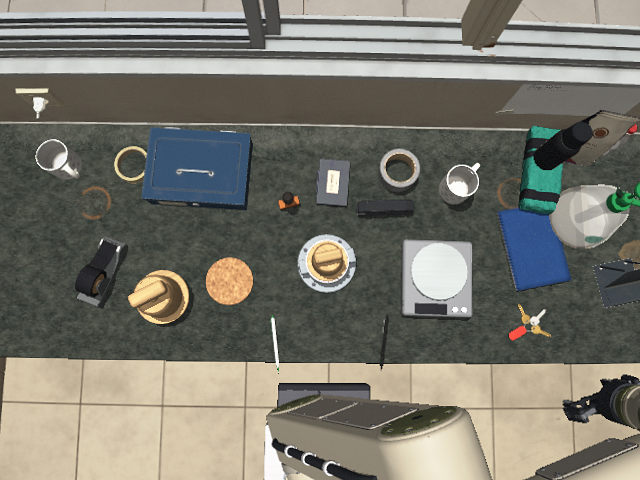

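View pics/side0.png

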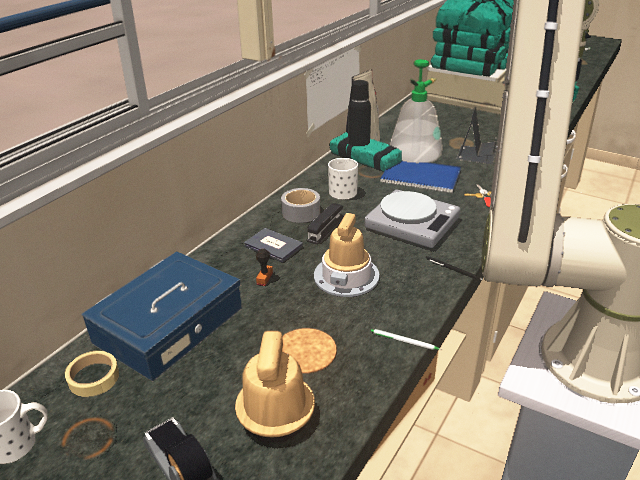

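The pot with the smaller stopper is at top (327,262) / side (346,250). The bell at top (160,297) is the larger look-alike: it stands free and isn't in the pot. Also in the top picture are the cork mat (229,281), scale pan (439,270), stamp (289,201) and stapler (385,208). The rings at (95,203) and (510,193) are stains.

```bash
cat > m.py <<'E'
from h import *
T=load('top'); S=load('side'); PT=cloud(T); PS=cloud(S)
def win(P,cx,cy,r,z0,z1):
    m=(np.hypot(P[...,0]-cx,P[...,1]-cy)<r)&(P[...,2]>z0)&(P[...,2]<z1); return P[m]
E
python3 - <<'E'
from m import *
for nm,(u,v) in dict(stop=(327,262),mat=(229,281),pan=(439,270),stamp=(289,201),stapler=(385,208),big=(160,297)).items(): print(nm,PT[v,u].round(4))
def circ(P,c,r,z0,z1):
    for _ in range(4):
        q=win(P,*c,r,z0,z1); 
        (x,y),rad=cv2.minEnclosingCircle(q[:,:2].astype(np.float32)); c=(x,y)
    return np.round([x,y,rad,*q.mean(0),len(q)],4)
c=PT[262,327,:2]
for P,n in((PT,'top'),(PS,'side')):
    print(n,'plate',circ(P,c,.085,.002,.02),'table',np.nanmedian(win(P,c[0]-.15,c[1],.03,-.03,.03)[:,2]))
    for z0,z1 in((.051,.06),):print('flange',circ(P,c,.06,z0,z1))
    g=win(P,*c,.06,.138,.17); m=g.mean(0)
    (x,y),(w,h),a=cv2.minAreaRect(g[:,:2].astype(np.float32)); bx=cv2.boxPoints(((x,y),(w,h),a))
    e=max((bx[1]-bx[0],bx[2]-bx[1]),key=np.linalg.norm)
    print('grip',m.round(4),len(g),(x,y),(w,h),'bar dir',np.degrees(np.arctan2(e[1],e[0]))%180, np.nanmax(g[:,2]))
    print('pan',circ(P,PT[270,439,:2],.08,.05,.065))
# mat by colour
im=cv2.cvtColor(T['color'],cv2.COLOR_RGB2HSV); 
m=(np.hypot(*(PT[...,:2]-PT[281,229,:2]).transpose(2,0,1))<.075)&(im[...,1]>110)&(PT[...,2]<.02)
q=PT[m]; print('mat',q.mean(0),cv2.minEnclosingCircle(q[:,:2].astype(np.float32)))
a=T['color'][205:325,265:390]; b=S['color'][200:305,290:400]
save('crop1.png',np.hstack([cv2.resize(a,(400,400)),cv2.resize(b,(400,400))]))
E
```

```text
stop [0.5394 0.0143 0.121 ]
mat [0.5024 0.2581 0.0029]
pan [ 0.531  -0.2622  0.0562]
stamp [0.6946 0.1075 0.0733]
stapler [ 0.687  -0.1321  0.0451]
big [0.4535 0.3972 0.1183]
top plate [5.399e-01 1.440e-02 8.500e-02 5.358e-01 1.430e-02 7.200e-03 1.046e+03] table -0.0008226338304563319
flange [5.515e-01 1.600e-02 5.870e-02 5.468e-01 1.510e-02 5.510e-02 4.910e+02]
grip [0.5517 0.013  0.1484] 290 (0.5524068474769592, 0.012833544984459877) (0.0245403740555048, 0.06327220052480698) bar dir 103.42066 0.15608682563177867
pan [ 5.298e-01 -2.624e-01  7.030e-02  5.296e-01 -2.626e-01  5.490e-02
  2.378e+03]
side plate [5.394e-01 1.440e-02 8.500e-02 5.271e-01 4.060e-02 8.500e-03 1.101e+03] table 0.0006730541082630714
flange [5.439e-01 2.390e-02 5.840e-02 5.372e-01 3.610e-02 5.560e-02 4.340e+02]
grip [0.5458 0.0196 0.148 ] 237 (0.5485308170318604, 0.014208376407623291) (0.023006416857242584, 0.06631219387054443) bar dir 102.93607 0.15415054360114222
pan [ 5.288e-01 -2.625e-01  7.410e-02  5.255e-01 -2.593e-01  5.620e-02
  1.270e+03]
mat [0.50288626 0.25819679 0.00433681] ((0.5033219456672668, 0.25873738527297974), 0.060463134199380875)
```

View pics/crop1.png

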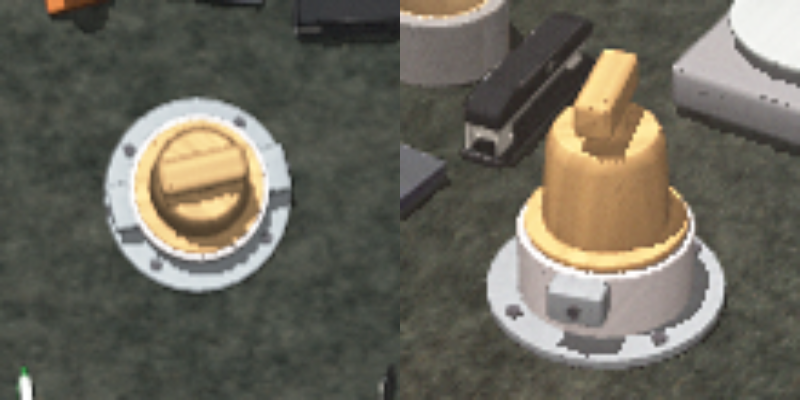

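The crop confirms it. This is the smaller bell, with its flange on the rim of the pot, the left catch box is visible in the side view, and the bar runs at about 103° in world axes. Next I check the height of the bell top beside the bar and work out the approach.

```bash
cat > go.py <<'E'
from h import *
def go(xyz=None,yaw=None,lean=0.,s=None):
    """print tool-frame shift/twist to tool pose: pointing down, tool x at yaw(deg), then leaned by 'lean' rad about pot -x axis (left = +)"""
    s=s or env.get_state(); q=s['orientation']; A=R.from_quat(np.r_[q[1:],q[0]])
    if yaw is None:
        t=A; 
    else:
        y=np.radians(yaw); x=np.array([np.cos(y),np.sin(y),0]); z=np.array([0,0,-1.])
        t=R.from_rotvec(-lean*x)*R.from_matrix(np.stack([x,np.cross(z,x),z],1))
    print('clk',s['clock'],'tcp',np.round(s['tcp_pos'],4),'F',np.round(s['wrist_force'],1),'T',np.round(s['ft_torque'],2),'gap',round(s['finger_gap'],4),'q',np.round(s['joint_pos'],2))
    m=A.as_matrix(); print('tool x',m[:,0].round(3),'z',m[:,2].round(3))
    if xyz is not None:
        print('shift',A.inv().apply(np.asarray(xyz)-s['tcp_pos']).round(4),'twist',(A.inv()*t).as_rotvec().round(4))
E
python3 - <<'E'
from m import *
from go import go
c=np.array([.5505,.0135]); d=np.radians(13.3); X=np.array([np.cos(d),np.sin(d)]); Y=np.array([-X[1],X[0]])
for P in(PT,PS):
    q=win(P,*c,.07,.03,.2); a=(q[:,:2]-c)@X; b=(q[:,:2]-c)@Y
    for lo in range(-60,60,6):
        k=(a*1e3>=lo)&(a*1e3<lo+6)&(abs(b)<.012)
        if k.sum(): print(lo,(np.median(q[k,2])*1e3).round(1),k.sum(),end=' | ')
    print()
go([.5505,.0135,.25],13.3)
E
```

```text
-54 47.5 18 | -48 54.6 28 | -42 56.5 25 | -36 96.8 46 | -30 114.5 28 | -24 115.4 27 | -18 115.1 26 | -12 140.0 44 | -6 149.8 27 | 0 149.7 26 | 6 148.5 27 | 12 144.0 7 | 18 115.3 25 | 24 114.8 26 | 30 114.2 21 | 36 105.8 2 | 42 56.0 15 | 48 53.4 17 | 54 46.9 5 | 
-60 40.9 9 | -54 50.2 35 | -48 56.1 19 | -42 73.1 57 | -36 107.3 45 | -30 116.1 19 | -24 116.9 18 | -18 127.2 37 | -12 146.1 40 | -6 151.5 15 | 0 151.2 15 | 6 150.5 9 | 12 117.6 2 | 18 117.1 14 | 24 117.0 13 | 30 109.0 10 | 36 56.3 7 | 42 56.8 16 | 48 49.7 6 | 
clk 0.1 tcp [ 0.2555 -0.5145  0.1922] F [-0.8 -0.3  0.1] T [-0.04  0.   -0.04] gap 0.0854 q [-1.25  0.31  0.05  1.3   0.    1.43]
tool x [ 0.445 -0.896 -0.002] z [-0.001  0.002 -1.   ]
shift [-0.3419 -0.499  -0.0571] twist [-1.3000e-03  1.2000e-03 -1.3421e+00]
```

Call:
servo_tool(
  targets=[
    {"xyz": [0, 0, -0.04], "jaw": 1},
    {"xyz": [-0.034, -0.05, -0.057], "twist": [0, 0, -0.1]},
    {"xyz": [-0.342, -0.499, -0.057], "twist": [0, 0, -1.342]},
    {"xyz": [-0.342, -0.499, -0.057], "twist": [0, 0, -1.342]},
    {"xyz": [-0.342, -0.499, -0.057], "twist": [0, 0, -1.342]},
    {"xyz": [-0.342, -0.499, -0.057], "twist": [0, 0, -1.342]},
    {"xyz": [-0.342, -0.499, -0.057], "twist": [0, 0, -1.342]},
    {"xyz": [-0.342, -0.499, -0.057], "twist": [0, 0, -1.342]},
    {"xyz": [-0.342, -0.499, -0.057], "twist": [0, 0, -1.342]},
    {"xyz": [-0.342, -0.499, -0.057], "twist": [0, 0, -1.342]},
    {"xyz": [-0.342, -0.499, -0.057], "twist": [0, 0, -1.342]},
    {"xyz": [-0.342, -0.499, -0.057], "twist": [0, 0, -1.342]},
  ],
  squeeze=60,
)

```text
schema error: expected keys xyz, twist, jaw
```

```bash
python3 -c "
from go import *
go([.5510,.0135,.25],13.3)"
```

```text
clk 0.1 tcp [ 0.2555 -0.5145  0.1922] F [-0.8 -0.3  0.1] T [-0.04  0.   -0.04] gap 0.0854 q [-1.25  0.31  0.05  1.3   0.    1.43]
tool x [ 0.445 -0.896 -0.002] z [-0.001  0.002 -1.   ]
shift [-0.3417 -0.4995 -0.0571] twist [-1.3000e-03  1.2000e-03 -1.3421e+00]
```

Every row has to carry all three keys.

Call:
servo_tool(
  targets=[
    {"xyz": [0, 0, -0.04], "twist": [0, 0, 0], "jaw": 1},
    {"xyz": [-0.342, -0.499, -0.057], "twist": [0, 0, -1.342], "jaw": 1},
    {"xyz": [-0.342, -0.499, -0.057], "twist": [0, 0, -1.342], "jaw": 1},
    {"xyz": [-0.342, -0.499, -0.057], "twist": [0, 0, -1.342], "jaw": 1},
    {"xyz": [-0.342, -0.499, -0.057], "twist": [0, 0, -1.342], "jaw": 1},
    {"xyz": [-0.342, -0.499, -0.057], "twist": [0, 0, -1.342], "jaw": 1},
    {"xyz": [-0.342, -0.499, -0.057], "twist": [0, 0, -1.342], "jaw": 1},
    {"xyz": [-0.342, -0.499, -0.057], "twist": [0, 0, -1.342], "jaw": 1},
    {"xyz": [-0.342, -0.499, -0.057], "twist": [0, 0, -1.342], "jaw": 1},
    {"xyz": [-0.342, -0.499, -0.057], "twist": [0, 0, -1.342], "jaw": 1},
    {"xyz": [-0.342, -0.499, -0.057], "twist": [0, 0, -1.342], "jaw": 1},
    {"xyz": [-0.342, -0.499, -0.057], "twist": [0, 0, -1.342], "jaw": 1},
  ],
  squeeze=60,
)

```text
clock: 1.1
tcp_pos: [0.4794, -0.113, 0.2457]
orientation: [-0.0, 0.993, 0.119, -0.0]
wrist_force: [0.2, -1.2, 0.9]
finger_gap: 0.0853
```

```bash
python3 -c "
from go import *
go([.5510,.0135,.25],13.3)"
```

```text
clk 1.1 tcp [ 0.4794 -0.113   0.2457] F [ 0.2 -1.2  0.9] T [-0.01 -0.07 -0.06] gap 0.0853 q [-0.39  0.14 -0.05  1.38 -0.    0.94]
tool x [ 0.972  0.236 -0.   ] z [-0. -0. -1.]
shift [ 0.0994 -0.106  -0.0043] twist [-0.      0.0002  0.0057]
```

Call:
servo_tool(
  targets=[
    {"xyz": [0.099, -0.106, -0.004], "twist": [0, 0, 0.005], "jaw": 1},
    {"xyz": [0.099, -0.106, -0.004], "twist": [0, 0, 0.005], "jaw": 1},
    {"xyz": [0.099, -0.106, -0.004], "twist": [0, 0, 0.005], "jaw": 1},
    {"xyz": [0.099, -0.106, -0.004], "twist": [0, 0, 0.005], "jaw": 1},
    {"xyz": [0.099, -0.106, -0.004], "twist": [0, 0, 0.005], "jaw": 1},
    {"xyz": [0.099, -0.106, -0.004], "twist": [0, 0, 0.005], "jaw": 1},
  ],
)

```text
clock: 1.6
tcp_pos: [0.5509, 0.012, 0.249]
orientation: [0.0, 0.993, 0.115, -0.001]
wrist_force: [-0.7, 0.3, -0.3]
finger_gap: 0.0853
```

```bash
python3 -c "
from go import *
go([.5510,.0135,.12],13.3)"
```

```text
clk 1.6 tcp [0.5509 0.012  0.249 ] F [-0.7  0.3 -0.3] T [0.03 0.01 0.04] gap 0.0853 q [-0.12  0.26  0.11  1.42 -0.    1.22]
tool x [ 0.974  0.228 -0.002] z [-0.002 -0.    -1.   ]
shift [ 0.0007 -0.0014  0.129 ] twist [-0.0001  0.0016 -0.0024]
```

Call:
servo_tool(
  targets=[
    {"xyz": [0.001, -0.001, 0.03], "twist": [0, 0, -0.002], "jaw": 1},
    {"xyz": [0.001, -0.001, 0.06], "twist": [0, 0, -0.002], "jaw": 1},
    {"xyz": [0.001, -0.001, 0.09], "twist": [0, 0, -0.002], "jaw": 1},
    {"xyz": [0.001, -0.001, 0.11], "twist": [0, 0, -0.002], "jaw": 1},
    {"xyz": [0.001, -0.001, 0.125], "twist": [0, 0, -0.002], "jaw": 1},
    {"xyz": [0.001, -0.001, 0.129], "twist": [0, 0, -0.002], "jaw": 1},
    {"xyz": [0.001, -0.001, 0.129], "twist": [0, 0, -0.002], "jaw": 0.4},
    {"xyz": [0.001, -0.001, 0.129], "twist": [0, 0, -0.002], "jaw": 0.3},
    {"xyz": [0.001, -0.001, 0.129], "twist": [0, 0, -0.002], "jaw": 0.2},
    {"xyz": [0.001, -0.001, 0.129], "twist": [0, 0, -0.002], "jaw": 0.1},
    {"xyz": [0.001, -0.001, 0.129], "twist": [0, 0, -0.002], "jaw": 0},
    {"xyz": [0.001, -0.001, 0.129], "twist": [0, 0, -0.002], "jaw": 0},
  ],
  squeeze=60,
)

```text
clock: 2.6
tcp_pos: [0.5523, 0.012, 0.1217]
orientation: [0.0, 0.993, 0.114, 0.001]
wrist_force: [-0.0, 0.1, -0.4]
finger_gap: 0.0126
```

Call:
servo_tool(
  targets=[
    {"xyz": [0, 0, 0], "twist": [0, 0, 0], "jaw": 0},
    {"xyz": [0, 0, 0], "twist": [0, 0, 0], "jaw": 0},
    {"xyz": [0, 0, 0], "twist": [0, 0, 0], "jaw": 0},
  ],
  squeeze=60,
)

```text
clock: 2.85
tcp_pos: [0.5517, 0.0122, 0.1209]
orientation: [0.0, 0.993, 0.114, 0.0]
wrist_force: [-0.0, 0.3, -0.8]
finger_gap: -0.0002
```

```bash
python3 -c "
from go import *
go([.5510,.0135,.12],13.3)"
```

```text
clk 2.85 tcp [0.5517 0.0122 0.1209] F [-0.   0.3 -0.8] T [-0.01  0.09 -0.06] gap -0.0002 q [-0.12  0.3  -0.15  1.12 -0.    1.22]
tool x [0.974 0.227 0.   ] z [ 0. -0. -1.]
shift [-0.0004 -0.0015  0.0009] twist [ 0.0001 -0.     -0.003 ]
```

```bash
python3 - <<'E'
from h import *
c=shot('side'); t=shot('top'); p=env.get_state()['tcp_pos']; print(pix(c,p),pix(t,p))
a=t['color'][180:330,230:430]; b=c['color'][160:310,250:450]
save('p4.png',np.hstack([cv2.resize(a,(400,300)),cv2.resize(b,(400,300))]))
E
```

```text
(np.float64(345.6941039253535), np.float64(231.07509291008913)) (np.float64(327.94909471835666), np.float64(256.7399130623613))
```

View pics/p4.png

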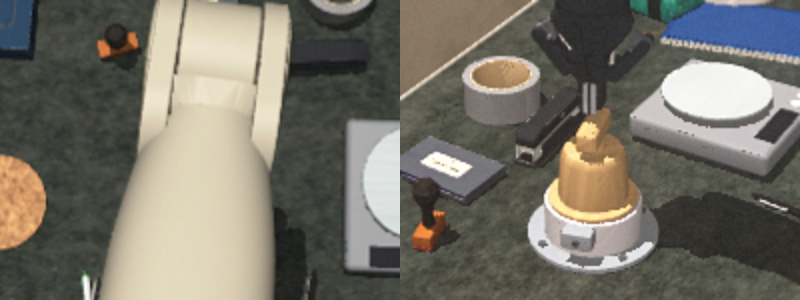

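```bash
python3 - <<'E'
from m import *
for v in range(150,232,5): print(v,[tuple((PS[v,u]*1e3).round(0).astype(int)) if np.isfinite(PS[v,u]).all() else None for u in (334,340,346,352,358)])
print(PS[200:215,100:110].mean((0,1)))
E
```

```text
150 [(np.int64(559), np.int64(46), np.int64(322)), (np.int64(546), np.int64(45), np.int64(325)), (np.int64(534), np.int64(43), np.int64(327)), (np.int64(524), np.int64(38), np.int64(327)), (np.int64(519), np.int64(23), np.int64(322))]
155 [(np.int64(559), np.int64(47), np.int64(312)), (np.int64(544), np.int64(50), np.int64(317)), (np.int64(533), np.int64(46), np.int64(318)), (np.int64(525), np.int64(37), np.int64(316)), (np.int64(517), np.int64(26), np.int64(313))]
160 [(np.int64(560), np.int64(45), np.int64(300)), (np.int64(545), np.int64(48), np.int64(305)), (np.int64(533), np.int64(46), np.int64(307)), (np.int64(524), np.int64(37), np.int64(306)), (np.int64(519), np.int64(23), np.int64(301))]
165 [(np.int64(558), np.int64(48), np.int64(291)), (np.int64(545), np.int64(48), np.int64(295)), (np.int64(535), np.int64(41), np.int64(294)), (np.int64(523), np.int64(39), np.int64(296)), (np.int64(519), np.int64(22), np.int64(290))]
170 [(np.int64(571), np.int64(26), np.int64(267)), (np.int64(558), np.int64(25), np.int64(270)), (np.int64(547), np.int64(21), np.int64(271)), (np.int64(535), n
[... 2211 characters left out ...]
, np.int64(-170), np.int64(10)), (np.int64(679), np.int64(-183), np.int64(6)), (np.int64(550), np.int64(15), np.int64(151)), (np.int64(540), np.int64(6), np.int64(149)), (np.int64(643), np.int64(-214), np.int64(1))]
225 [(np.int64(676), np.int64(-148), np.int64(11)), (np.int64(552), np.int64(36), np.int64(149)), (np.int64(536), np.int64(38), np.int64(155)), (np.int64(539), np.int64(8), np.int64(138)), (np.int64(628), np.int64(-188), np.int64(4))]
230 [(np.int64(580), np.int64(14), np.int64(116)), (np.int64(548), np.int64(43), np.int64(142)), (np.int64(536), np.int64(39), np.int64(143)), (np.int64(535), np.int64(15), np.int64(131)), (np.int64(535), np.int64(-12), np.int64(116))]
[nan nan nan]
```

The closed fingers look as if they stop just above the bar, with tips at z≈0.165 in the same camera that puts the bar top at 0.15. The state reports z 0.121 with no force and no gap. I'll open, go down part way and measure again.

Call:
servo_tool(
  targets=[
    {"xyz": [0, 0, -0.01], "twist": [0, 0, 0], "jaw": 1},
    {"xyz": [0, 0, -0.01], "twist": [0, 0, 0], "jaw": 1},
    {"xyz": [0, 0, -0.01], "twist": [0, 0, 0], "jaw": 1},
    {"xyz": [0, 0, -0.01], "twist": [0, 0, 0], "jaw": 1},
    {"xyz": [0, 0, -0.01], "twist": [0, 0, 0], "jaw": 1},
    {"xyz": [0, 0, -0.01], "twist": [0, 0, 0], "jaw": 1},
    {"xyz": [0, 0, -0.01], "twist": [0, 0, 0], "jaw": 1},
    {"xyz": [0, 0, -0.01], "twist": [0, 0, 0], "jaw": 1},
    {"xyz": [0, 0, 0.01], "twist": [0, 0, 0], "jaw": 1},
    {"xyz": [0, 0, 0.01], "twist": [0, 0, 0], "jaw": 1},
  ],
)

```text
clock: 3.78
tcp_pos: [0.5501, 0.0122, 0.1083]
orientation: [-0.0, 0.993, 0.114, -0.002]
wrist_force: [-1.4, -0.5, -0.3]
finger_gap: 0.0857
```

```bash
python3 - <<'E'
from h import *
from go import go
go([.5510,.0135,.12],13.3)
c=shot('side'); P=cloud(c); s=env.get_state(); X=np.array([.974,.227,0]); Y=np.array([-.227,.974,0])
for sg in(-1,1):
    k=(abs((P-s['tcp_pos'])@X-sg*.05)<.016)&(abs((P-s['tcp_pos'])@Y)<.02)&(P[...,2]>.06)
    z=P[k]; print(sg,len(z),np.percentile(z[:,2],[0,2,5,10,50]).round(3))
save('p5.png',cv2.resize(c['color'][110:290,240:460],(780,638))[:600])
E
```

```text
clk 3.7833 tcp [0.5501 0.0122 0.1083] F [-1.4 -0.5 -0.3] T [-0.04  0.03 -0.02] gap 0.0857 q [-0.12  0.31 -0.17  1.09 -0.    1.22]
tool x [ 0.974  0.227 -0.004] z [-0.004  0.    -1.   ]
shift [ 0.0012 -0.001  -0.0117] twist [-0.0012  0.0036 -0.0032]
-1 1582 [0.06  0.073 0.109 0.187 0.409]
1 679 [0.06  0.162 0.17  0.179 0.245]
```

View pics/p5.png

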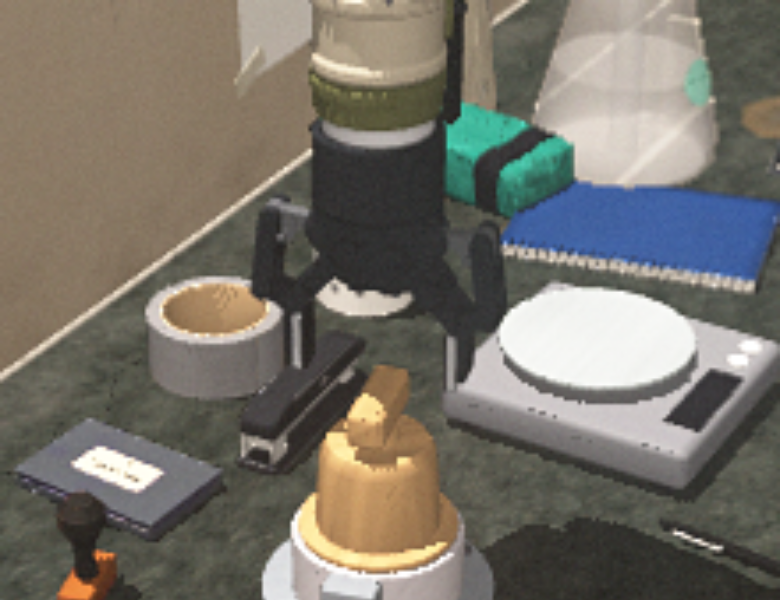

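The open tips are at z≈0.165 where I'd expect 0.121, so the true tip is about 44 mm above the reported TCP, while x and y agree. The grasp height is therefore about 0.075 in reported z.

Call:
servo_tool(
  targets=[
    {"xyz": [0.001, -0.001, 0.01], "twist": [0, 0, -0.003], "jaw": 1},
    {"xyz": [0.001, -0.001, 0.022], "twist": [0, 0, -0.003], "jaw": 1},
    {"xyz": [0.001, -0.001, 0.031], "twist": [0, 0, -0.003], "jaw": 1},
    {"xyz": [0.001, -0.001, 0.031], "twist": [0, 0, -0.003], "jaw": 0.3},
    {"xyz": [0.001, -0.001, 0.031], "twist": [0, 0, -0.003], "jaw": 0.2},
    {"xyz": [0.001, -0.001, 0.031], "twist": [0, 0, -0.003], "jaw": 0.1},
    {"xyz": [0.001, -0.001, 0.031], "twist": [0, 0, -0.003], "jaw": 0},
    {"xyz": [0.001, -0.001, 0.031], "twist": [0, 0, -0.003], "jaw": 0},
    {"xyz": [0.001, -0.001, 0.031], "twist": [0, 0, -0.003], "jaw": 0},
    {"xyz": [0.001, -0.001, 0.031], "twist": [0, 0, -0.003], "jaw": 0},
    {"xyz": [0.001, -0.001, 0.031], "twist": [0, 0, -0.003], "jaw": 0},
    {"xyz": [0.001, -0.001, 0.031], "twist": [0, 0, -0.003], "jaw": 0},
  ],
  squeeze=60,
)

```text
clock: 4.83
tcp_pos: [0.5525, 0.013, 0.0806]
orientation: [0.0, 0.993, 0.116, 0.0]
wrist_force: [-3.4, -1.6, 5.7]
finger_gap: 0.0232
```

```bash
python3 - <<'E'
from h import *
from go import go
go([.5510,.0135,.075],13.3)
c=shot('side'); P=cloud(c)
for v in range(195,240,4): print(v,[tuple((P[v,u]*1e3).round(0)) for u in (334,340,346,352,358,364)])
E
```

```text
clk 4.8333 tcp [0.5525 0.013  0.0806] F [-3.4 -1.6  5.7] T [-0.22  0.55  0.03] gap 0.0232 q [-0.12  0.33 -0.22  1.03 -0.    1.22]
tool x [0.973 0.23  0.   ] z [ 0.001 -0.001 -1.   ]
shift [-0.0013 -0.0009  0.0056] twist [ 0.0008 -0.0004 -0.0003]
195 [(np.float64(567.0), np.float64(34.0), np.float64(215.0)), (np.float64(560.0), np.float64(22.0), np.float64(212.0)), (np.float64(542.0), np.float64(29.0), np.float64(220.0)), (np.float64(532.0), np.float64(22.0), np.float64(219.0)), (np.float64(524.0), np.float64(12.0), np.float64(217.0)), (np.float64(513.0), np.float64(6.0), np.float64(217.0))]
199 [(np.float64(567.0), np.float64(34.0), np.float64(206.0)), (np.float64(559.0), np.float64(23.0), np.float64(203.0)), (np.float64(547.0), np.float64(20.0), np.float64(205.0)), (np.float64(530.0), np.float64(26.0), np.float64(212.0)), (np.float64(523.0), np.float64(12.0), np.float64(207.0)), (np.float64(511.0), np.float64(9.0), np.float64(210.0))]
203 [(np.float64(568.0), np.float64(33.0), np.float64(196.0)), (np.float64(559.0), np.float64(24.0), np.float64(194.0)), (np.float64(546.0), np.float6
[... 2681 characters left out ...]
[(np.float64(568.0), np.float64(33.0), np.float64(117.0)), (np.float64(547.0), np.float64(44.0), np.float64(130.0)), (np.float64(535.0), np.float64(40.0), np.float64(132.0)), (np.float64(536.0), np.float64(12.0), np.float64(116.0)), (np.float64(526.0), np.float64(5.0), np.float64(115.0)), (np.float64(595.0), np.float64(-157.0), np.float64(1.0))]
239 [(np.float64(563.0), np.float64(43.0), np.float64(115.0)), (np.float64(550.0), np.float64(40.0), np.float64(117.0)), (np.float64(540.0), np.float64(32.0), np.float64(116.0)), (np.float64(528.0), np.float64(27.0), np.float64(117.0)), (np.float64(520.0), np.float64(15.0), np.float64(112.0)), (np.float64(586.0), np.float64(-141.0), np.float64(2.0))]
```

The bar is held (gap 23 mm). Next is a small trial lean to the left, to see the forces and which way the tool offset acts.

Call:
servo_tool(
  targets=[
    {"xyz": [0, -0.0005, -0.0006], "twist": [-0.01, 0, 0], "jaw": 0},
    {"xyz": [0, -0.001, -0.001], "twist": [-0.02, 0, 0], "jaw": 0},
    {"xyz": [0, -0.0015, -0.0015], "twist": [-0.03, 0, 0], "jaw": 0},
    {"xyz": [0, -0.002, -0.002], "twist": [-0.04, 0, 0], "jaw": 0},
    {"xyz": [0, -0.0025, -0.0025], "twist": [-0.05, 0, 0], "jaw": 0},
    {"xyz": [0, -0.003, -0.003], "twist": [-0.06, 0, 0], "jaw": 0},
    {"xyz": [0, -0.003, -0.003], "twist": [-0.06, 0, 0], "jaw": 0},
    {"xyz": [0, -0.003, -0.003], "twist": [-0.06, 0, 0], "jaw": 0},
  ],
  squeeze=80,
)

```text
clock: 5.55
tcp_pos: [0.5523, 0.0145, 0.0828]
orientation: [0.032, 0.993, 0.115, 0.004]
wrist_force: [0.2, -7.4, 0.8]
finger_gap: 0.023
```

```bash
cat > bar.py <<'E'
from h import *
from go import go
X=np.array([.973,.23,0]); Y=np.array([-.23,.973,0]); C=np.array([.551,.0135,0])
def bar(zmin,zmax,h=.07):
    "silhouette of wood in side view: stopper dome+flange, in pot frame by colour + depth"
    c=shot('side'); P=cloud(c); hsv=cv2.cvtColor(c['color'],cv2.COLOR_RGB2HSV)
    w=(hsv[...,1]>70)&(hsv[...,0]>8)&(hsv[...,0]<30)
    a=(P-C)@X; b=(P-C)@Y; z=P[...,2]
    m=w&(abs(a)<h)&(abs(b)<.08)&(z>zmin)&(z<zmax)
    return np.stack([a[m],b[m],z[m]],-1)
def tilt():
    q=bar(.05,.17)
    b=q[(abs(q[:,0])<.013)]            # bar end face / top
    for lo in range(-36,48,8):
        k=(b[:,1]*1e3>lo)&(b[:,1]*1e3<lo+8)
        if k.sum()>3: print(lo+4,'ztop',(np.percentile(b[k,2],85)*1e3).round(1),k.sum(),end=' | ')
    d=q[(q[:,2]>.062)&(q[:,2]<.105)]   # bell wall facing camera
    from scipy.optimize import least_squares
    f=lambda p:np.hypot(d[:,0]-p[0],d[:,1]-(p[1]+p[2]*(d[:,2]-.085)))-(p[3]-p[4]*(d[:,2]-.085))
    r=least_squares(f,[0,0,0,.036,.1],loss='soft_l1',f_scale=.002).x; print('\nbell axis y@.085',r[1].round(4),'x',r[0].round(4),'tilt left',r[2].round(3),'r',r[3].round(4))
if __name__=='__main__': go([0.55,.0135,.1],13.3); tilt()
E
python3 bar.py
```

```text
clk 5.55 tcp [0.5523 0.0145 0.0828] F [ 0.2 -7.4  0.8] T [-1.08  0.2  -0.06] gap 0.023 q [-0.08  0.32 -0.23  1.01 -0.06  1.26]
tool x [ 0.974  0.229 -0.   ] z [ 0.015 -0.062 -0.998]
shift [-0.0025  0.0016 -0.0172] twist [ 0.0639  0.0001 -0.0015]
-16 ztop 154.9 13 | -8 ztop 154.9 16 | 0 ztop 154.8 20 | 8 ztop 153.1 27 | 16 ztop 153.5 45 | 24 ztop 152.6 60 | 32 ztop 145.6 213 | 40 ztop 111.1 238 | 48 ztop 57.7 34 | 
bell axis y@.085 0.0009 x 0.0023 tilt left 0.065 r 0.0372
```

Lean is 0.065 rad, and the forces are small and fit an offset along the tool axis. I continue left to about 0.16 so the right side of the bead jumps its catch.

Call:
servo_tool(
  targets=[
    {"xyz": [0, -0.0005, -0.001], "twist": [-0.02, 0, 0], "jaw": 0},
    {"xyz": [0, -0.001, -0.002], "twist": [-0.04, 0, 0], "jaw": 0},
    {"xyz": [0, -0.0014, -0.003], "twist": [-0.06, 0, 0], "jaw": 0},
    {"xyz": [0, -0.0018, -0.0038], "twist": [-0.08, 0, 0], "jaw": 0},
    {"xyz": [0, -0.0022, -0.0046], "twist": [-0.1, 0, 0], "jaw": 0},
    {"xyz": [0, -0.0022, -0.0046], "twist": [-0.1, 0, 0], "jaw": 0},
    {"xyz": [0, -0.0022, -0.0046], "twist": [-0.1, 0, 0], "jaw": 0},
    {"xyz": [0, -0.0022, -0.0046], "twist": [-0.1, 0, 0], "jaw": 0},
  ],
  squeeze=80,
)

```text
clock: 6.27
tcp_pos: [0.5509, 0.02, 0.0878]
orientation: [0.079, 0.99, 0.116, 0.009]
wrist_force: [-2.9, 2.8, 5.5]
finger_gap: 0.023
```

```bash
python3 - <<'E'
from bar import *
go([.5535,.0087,.1018],13.3,-.13); tilt()
E
```

```text
clk 6.2667 tcp [0.5509 0.02   0.0878] F [-2.9  2.8  5.5] T [ 0.25  0.69 -0.15] gap 0.023 q [-0.01  0.3  -0.25  0.98 -0.15  1.32]
tool x [0.973 0.232 0.   ] z [ 0.037 -0.154 -0.987]
shift [-0.0001  0.0137 -0.012 ] twist [ 0.2894 -0.0003  0.0018]
0 ztop 161.5 14 | 8 ztop 159.0 21 | 16 ztop 158.3 25 | 24 ztop 157.0 45 | 32 ztop 155.1 58 | 40 ztop 135.8 312 | 48 ztop 147.1 169 | 
bell axis y@.085 0.0041 x 0.0028 tilt left 0.353 r 0.039
```

Call:
servo_tool(
  targets=[
    {"xyz": [0, 0.0014, -0.0013], "twist": [0.029, 0, 0], "jaw": 0},
    {"xyz": [0, 0.0028, -0.0026], "twist": [0.058, 0, 0], "jaw": 0},
    {"xyz": [0, 0.0042, -0.0038], "twist": [0.087, 0, 0], "jaw": 0},
    {"xyz": [0, 0.0056, -0.005], "twist": [0.116, 0, 0], "jaw": 0},
    {"xyz": [0, 0.007, -0.0062], "twist": [0.145, 0, 0], "jaw": 0},
    {"xyz": [0, 0.0084, -0.0074], "twist": [0.174, 0, 0], "jaw": 0},
    {"xyz": [0, 0.0098, -0.0086], "twist": [0.203, 0, 0], "jaw": 0},
    {"xyz": [0, 0.0112, -0.0098], "twist": [0.232, 0, 0], "jaw": 0},
    {"xyz": [0, 0.0126, -0.011], "twist": [0.261, 0, 0], "jaw": 0},
    {"xyz": [0, 0.0137, -0.012], "twist": [0.29, 0, 0], "jaw": 0},
    {"xyz": [0, 0.0137, -0.012], "twist": [0.29, 0, 0], "jaw": 0},
    {"xyz": [0, 0.0137, -0.012], "twist": [0.29, 0, 0], "jaw": 0},
  ],
  squeeze=80,
)

```text
clock: 7.32
tcp_pos: [0.5539, 0.0074, 0.1008]
orientation: [-0.064, 0.991, 0.115, -0.008]
wrist_force: [0.5, 0.2, -2.4]
finger_gap: 0.0229
```

```bash
python3 - <<'E'
from bar import *
go([.5525,.0135,.24],13.3,0); tilt()
save('p6.png',cv2.resize(load('side')['color'][190:300,285:405],(600,550)))
E
```

```text
clk 7.3167 tcp [0.5539 0.0074 0.1008] F [ 0.5  0.2 -2.4] T [-0.19  0.01  0.1 ] gap 0.0229 q [-0.2   0.35 -0.13  1.14  0.12  1.13]
tool x [ 0.973  0.23  -0.001] z [-0.03   0.126 -0.992]
shift [-0.     -0.0242 -0.1373] twist [-0.1296  0.0005 -0.0003]
-32 ztop 169.4 10 | -24 ztop 169.4 9 | -16 ztop 169.9 4 | -8 ztop 169.0 9 | 0 ztop 157.3 37 | 8 ztop 168.6 31 | 16 ztop 165.0 124 | 24 ztop 135.0 145 | 32 ztop 109.8 193 | 40 ztop 83.3 38 | 48 ztop 84.7 20 | 
bell axis y@.085 -0.006 x 0.0025 tilt left 0.174 r 0.0411
```

View pics/p6.png

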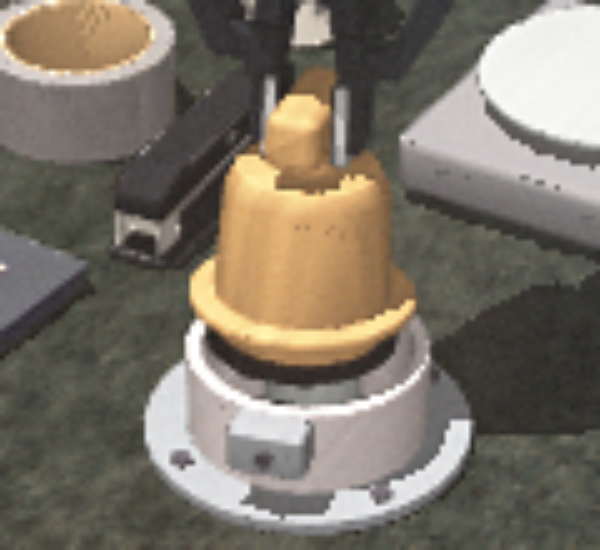

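The picture shows the stopper leaning right, its left side free and black bead out of the mouth at (300,370), with the weight glimpsed under it. Next I level it and lift straight up.

Call:
servo_tool(
  targets=[
    {"xyz": [0, -0.0024, -0.0035], "twist": [-0.043, 0, 0], "jaw": 0},
    {"xyz": [0, -0.0048, -0.007], "twist": [-0.087, 0, 0], "jaw": 0},
    {"xyz": [0, -0.0072, -0.0104], "twist": [-0.13, 0, 0], "jaw": 0},
    {"xyz": [0, -0.0072, -0.0104], "twist": [-0.13, 0, 0], "jaw": 0},
    {"xyz": [0, -0.01, -0.03], "twist": [-0.13, 0, 0], "jaw": 0},
    {"xyz": [0, -0.0126, -0.05], "twist": [-0.13, 0, 0], "jaw": 0},
    {"xyz": [0, -0.0153, -0.07], "twist": [-0.13, 0, 0], "jaw": 0},
    {"xyz": [0, -0.018, -0.09], "twist": [-0.13, 0, 0], "jaw": 0},
    {"xyz": [0, -0.0206, -0.11], "twist": [-0.13, 0, 0], "jaw": 0},
    {"xyz": [0, -0.0242, -0.137], "twist": [-0.13, 0, 0], "jaw": 0},
    {"xyz": [0, -0.0242, -0.137], "twist": [-0.13, 0, 0], "jaw": 0},
    {"xyz": [0, -0.0242, -0.137], "twist": [-0.13, 0, 0], "jaw": 0},
  ],
  squeeze=80,
)

```text
clock: 8.37
tcp_pos: [0.5536, 0.0134, 0.2415]
orientation: [0.0, 0.993, 0.116, 0.002]
wrist_force: [-0.1, 0.7, -2.9]
finger_gap: 0.023
```

```bash
python3 - <<'E'
from bar import *
go([.503,.258,.24],13.3,0)
c=shot('side'); P=cloud(c); hsv=cv2.cvtColor(c['color'],cv2.COLOR_RGB2HSV); q=P-C; a=q@X;b=q@Y
w=(hsv[...,1]>70)&(hsv[...,0]>8)&(hsv[...,0]<30)&(abs(a)<.07)&(abs(b)<.08)&(P[...,2]>.1)
print('wood z',np.percentile(P[w][:,2],[1,5,50,95,99]).round(4))
k=(~w)&(abs(a)<.03)&(abs(b)<.03)&(P[...,2]>.07)&(P[...,2]<.105); print('weight top',k.sum(),np.c_[a,][0:0].shape, a[k].mean(),b[k].mean(),P[k].max(0))
save('p7.png',cv2.resize(c['color'][130:310,255:455],(660,594)))
E
```

```text
clk 8.3667 tcp [0.5536 0.0134 0.2415] F [-0.1  0.7 -2.9] T [ 0.03  0.02 -0.02] gap 0.023 q [-0.12  0.26  0.09  1.4   0.    1.22]
tool x [0.973 0.23  0.003] z [ 0.003  0.    -1.   ]
shift [ 0.0071 -0.2497  0.0013] twist [ 0.0008 -0.0032  0.0003]
wood z [0.1994 0.2151 0.2752 0.5863 0.5986]
weight top 187 (0, 640) -0.0049175374956088634 0.005749935148105733 [0.56121831 0.02969503 0.10317882]
```

View pics/p7.png

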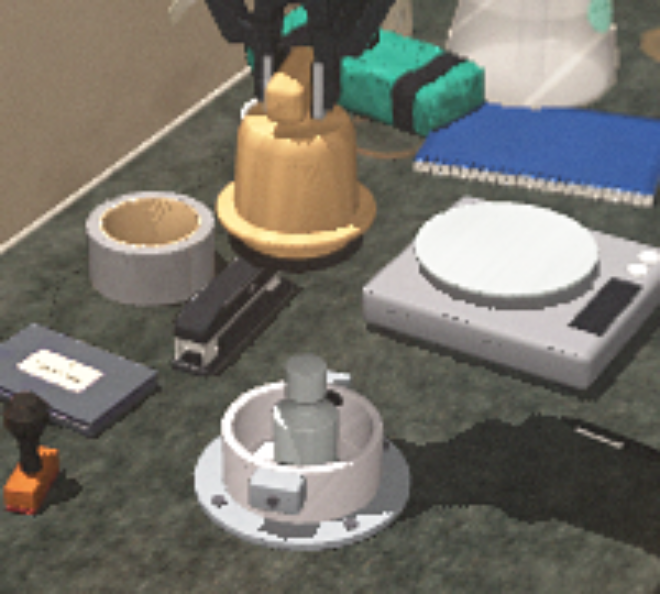

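The stopper is free (bell at (300,180) in the crop) and the weight stands in the pot (knob at (305,380)). Next, over to the mat.

Call:
servo_tool(
  targets=[
    {"xyz": [0.001, -0.03, 0], "twist": [0, 0, 0], "jaw": 0},
    {"xyz": [0.002, -0.065, 0], "twist": [0, 0, 0], "jaw": 0},
    {"xyz": [0.003, -0.1, 0], "twist": [0, 0, 0], "jaw": 0},
    {"xyz": [0.004, -0.135, 0], "twist": [0, 0, 0], "jaw": 0},
    {"xyz": [0.005, -0.17, 0], "twist": [0, 0, 0], "jaw": 0},
    {"xyz": [0.006, -0.205, 0], "twist": [0, 0, 0], "jaw": 0},
    {"xyz": [0.007, -0.23, 0], "twist": [0, 0, 0], "jaw": 0},
    {"xyz": [0.008, -0.25, 0], "twist": [0, 0, 0], "jaw": 0},
    {"xyz": [0.008, -0.25, 0.03], "twist": [0, 0, 0], "jaw": 0},
    {"xyz": [0.008, -0.25, 0.06], "twist": [0, 0, 0], "jaw": 0},
    {"xyz": [0.008, -0.25, 0.09], "twist": [0, 0, 0], "jaw": 0},
    {"xyz": [0.008, -0.25, 0.11], "twist": [0, 0, 0], "jaw": 0},
  ],
  squeeze=80,
)

```text
clock: 9.42
tcp_pos: [0.4997, 0.2579, 0.1252]
orientation: [0.001, 0.993, 0.116, -0.003]
wrist_force: [-0.2, -0.4, -3.0]
finger_gap: 0.0232
```

Call:
servo_tool(
  targets=[
    {"xyz": [0, 0, 0.02], "twist": [0, 0, 0], "jaw": 0},
    {"xyz": [0, 0, 0.04], "twist": [0, 0, 0], "jaw": 0},
    {"xyz": [0, 0, 0.055], "twist": [0, 0, 0], "jaw": 0},
    {"xyz": [0, 0, 0.06], "twist": [0, 0, 0], "jaw": 0},
    {"xyz": [0, 0, 0.06], "twist": [0, 0, 0], "jaw": 0},
  ],
)

```text
clock: 9.83
tcp_pos: [0.5001, 0.2576, 0.0672]
orientation: [0.001, 0.993, 0.116, -0.003]
wrist_force: [-0.6, 0.3, -2.6]
finger_gap: 0.0229
```

```bash
python3 - <<'E'
from bar import *
go([.504,.258,.0576],13.3,0)
c=shot('side'); P=cloud(c); hsv=cv2.cvtColor(c['color'],cv2.COLOR_RGB2HSV); s=env.get_state()['tcp_pos']
w=(hsv[...,1]>70)&(hsv[...,0]>8)&(hsv[...,0]<30)&(np.hypot(P[...,0]-s[0],P[...,1]-s[1])<.055)&(P[...,2]>.008)
print('wood z',np.percentile(P[w][:,2],[1,5,50,95,99]).round(4))
t=shot('top'); PT=cloud(t); w=(np.hypot(PT[...,0]-.551,PT[...,1]-.0135)<.04)&(PT[...,2]>.085)&(PT[...,2]<.115); print('knob top',w.sum(),PT[w].mean(0),cv2.minEnclosingCircle(PT[w][:,:2].astype(np.float32)))
E
```

```text
clk 9.8333 tcp [0.5001 0.2576 0.0672] F [-0.6  0.3 -2.6] T [ 0.05  0.01 -0.  ] gap 0.0229 q [ 0.33  0.36 -0.2   1.01  0.    1.67]
tool x [ 0.973  0.23  -0.006] z [-0.006 -0.002 -1.   ]
shift [0.0039 0.0005 0.0096] twist [ 0.0006  0.0061 -0.0001]
wood z [0.0209 0.0402 0.1364 0.5684 0.5772]
knob top 111 [0.54972565 0.01245627 0.09798701] ((0.5503655076026917, 0.012323022820055485), 0.014152564108371735)
```

Call:
servo_tool(
  targets=[
    {"xyz": [0.002, 0, 0.003], "twist": [0, 0.006, 0], "jaw": 0},
    {"xyz": [0.002, 0, 0.006], "twist": [0, 0.006, 0], "jaw": 0},
    {"xyz": [0.002, 0, 0.008], "twist": [0, 0.006, 0], "jaw": 0},
    {"xyz": [0.002, 0, 0.01], "twist": [0, 0.006, 0], "jaw": 0},
    {"xyz": [0.002, 0, 0.0105], "twist": [0, 0.006, 0], "jaw": 0},
    {"xyz": [0.002, 0, 0.0105], "twist": [0, 0.006, 0], "jaw": 0},
  ],
)

```text
clock: 10.43
tcp_pos: [0.5046, 0.2589, 0.0597]
orientation: [-0.0, 0.993, 0.116, 0.003]
wrist_force: [-0.3, 0.6, -2.3]
finger_gap: 0.0229
```

Call:
servo_tool(
  targets=[
    {"xyz": [0, 0, 0.001], "twist": [0, 0, 0], "jaw": 0},
    {"xyz": [0, 0, 0.002], "twist": [0, 0, 0], "jaw": 0},
    {"xyz": [0, 0, 0.003], "twist": [0, 0, 0], "jaw": 0},
    {"xyz": [0, 0, 0.003], "twist": [0, 0, 0], "jaw": 0},
  ],
)

```text
clock: 10.77
tcp_pos: [0.5051, 0.2592, 0.0578]
orientation: [-0.0, 0.993, 0.116, 0.004]
wrist_force: [-0.9, -0.3, 4.3]
finger_gap: 0.0229
```

```bash
python3 - <<'E'
from bar import *
go([.504,.258,.0576],13.3,0)
c=shot('side'); P=cloud(c); s=env.get_state()['tcp_pos']
b=P-[s[0],s[1],0]; m=(abs(b@X)<.011)&(b@Y>.012)&(b@Y<.03)&(P[...,2]>.09)&(P[...,2]<.16); z=P[m][:,2]; print('bar top',np.percentile(z,[50,80,90,97]).round(4),len(z))
E
```

```text
clk 10.7667 tcp [0.5051 0.2592 0.0578] F [-0.9 -0.3  4.3] T [-0.19  0.52 -0.  ] gap 0.0229 q [ 0.33  0.37 -0.22  0.98 -0.    1.67]
tool x [0.973 0.23  0.007] z [ 0.007  0.002 -1.   ]
shift [-0.0014  0.0009  0.0002] twist [-0.0001 -0.0072 -0.    ]
bar top [0.121  0.127  0.128  0.1289] 187
```

The stopper touched down at the predicted height. I release it and rise.

Call:
servo_tool(
  targets=[
    {"xyz": [0, 0, 0], "twist": [0, 0, 0], "jaw": 0.4},
    {"xyz": [0, 0, 0], "twist": [0, 0, 0], "jaw": 0.7},
    {"xyz": [0, 0, 0], "twist": [0, 0, 0], "jaw": 1},
    {"xyz": [0, 0, 0], "twist": [0, 0, 0], "jaw": 1},
    {"xyz": [0, 0, 0], "twist": [0, 0, 0], "jaw": 1},
    {"xyz": [0, 0, 0], "twist": [0, 0, 0], "jaw": 1},
    {"xyz": [0, 0, -0.03], "twist": [0, 0, 0], "jaw": 1},
    {"xyz": [0, 0, -0.06], "twist": [0, 0, 0], "jaw": 1},
    {"xyz": [0, 0, -0.1], "twist": [0, 0, 0], "jaw": 1},
    {"xyz": [0, 0, -0.14], "twist": [0, 0, 0], "jaw": 1},
    {"xyz": [0, 0, -0.14], "twist": [0, 0, 0], "jaw": 1},
  ],
)

```text
clock: 11.73
tcp_pos: [0.5078, 0.2602, 0.2054]
orientation: [-0.002, 0.993, 0.116, 0.009]
wrist_force: [1.5, 0.6, 1.8]
finger_gap: 0.0854
```

```bash
python3 - <<'E'
from bar import *
go([.5500,.0123,.20],13.3,0)
c=shot('side'); P=cloud(c)
for ctr,n in(([.504,.2585],'stopper'),([.550,.0123],'weight')):
    print(n)
    for z0 in range(5,140,12):
        m=(np.hypot(P[...,0]-ctr[0],P[...,1]-ctr[1])<.052)&(P[...,2]>z0/1e3)&(P[...,2]<z0/1e3+.012)
        if m.sum()>5: print(z0,m.sum(),np.nanmean(P[m],0).round(4))
save('p8.png',cv2.resize(c['color'][200:440,230:470],(600,600)))
E
```

```text
clk 11.7333 tcp [0.5078 0.2602 0.2054] F [1.5 0.6 1.8] T [ 0.05  0.03 -0.03] gap 0.0854 q [ 0.33  0.28  0.04  1.3  -0.    1.67]
tool x [0.973 0.23  0.019] z [ 0.018  0.006 -1.   ]
shift [-0.0161  0.251   0.0048] twist [-0.0012 -0.0189 -0.    ]
stopper
5 217 [0.4719 0.2762 0.0094]
17 23 [0.4757 0.2879 0.027 ]
29 492 [0.4824 0.2773 0.0337]
41 219 [0.4878 0.2832 0.047 ]
53 207 [0.49  0.283 0.059]
65 214 [0.4904 0.2827 0.071 ]
77 258 [0.4909 0.2798 0.0837]
89 424 [0.497  0.2673 0.0929]
101 74 [0.4961 0.2735 0.1083]
113 167 [0.4973 0.2726 0.1202]
125 227 [0.5049 0.2608 0.1271]
weight
5 140 [0.5579 0.003  0.0117]
17 125 [5.571e-01 5.000e-04 2.320e-02]
29 189 [0.5501 0.0075 0.0357]
41 377 [0.5475 0.013  0.048 ]
53 155 [0.543  0.0224 0.0602]
65 58 [0.5443 0.0179 0.0685]
77 55 [0.5433 0.0215 0.0835]
89 110 [0.5454 0.0163 0.0967]
101 8 [0.5496 0.0139 0.1016]
```

View pics/p8.png

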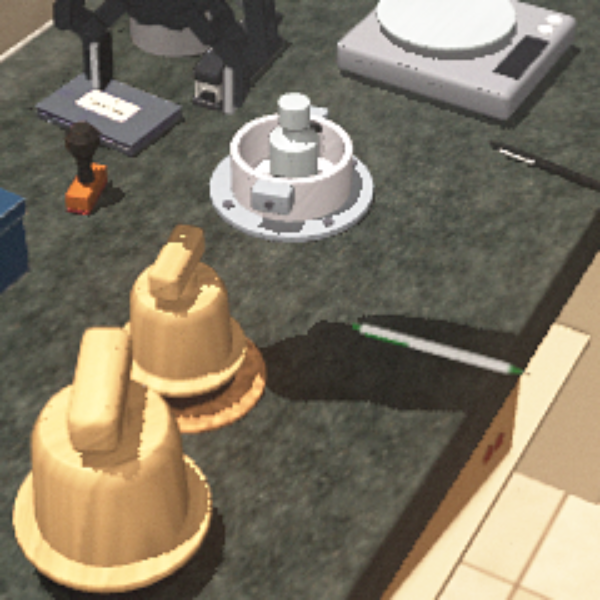

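The smaller stopper stands on the mat at (190,330), and the weight is upright in the pot (knob (293,110)). Next, over the weight.

Call:
servo_tool(
  targets=[
    {"xyz": [-0.002, 0.03, 0], "twist": [0, -0.019, 0], "jaw": 1},
    {"xyz": [-0.005, 0.07, 0], "twist": [-0.001, -0.019, 0], "jaw": 1},
    {"xyz": [-0.007, 0.11, 0], "twist": [-0.001, -0.019, 0], "jaw": 1},
    {"xyz": [-0.01, 0.15, 0], "twist": [-0.001, -0.019, 0], "jaw": 1},
    {"xyz": [-0.012, 0.19, 0.002], "twist": [-0.001, -0.019, 0], "jaw": 1},
    {"xyz": [-0.014, 0.225, 0.004], "twist": [-0.001, -0.019, 0], "jaw": 1},
    {"xyz": [-0.016, 0.251, 0.005], "twist": [-0.001, -0.019, 0], "jaw": 1},
    {"xyz": [-0.016, 0.251, 0.005], "twist": [-0.001, -0.019, 0], "jaw": 1},
    {"xyz": [-0.016, 0.251, 0.005], "twist": [-0.001, -0.019, 0], "jaw": 1},
  ],
)

```text
clock: 12.53
tcp_pos: [0.5456, 0.0095, 0.1904]
orientation: [0.001, 0.993, 0.114, -0.007]
wrist_force: [-0.4, 0.0, -0.2]
finger_gap: 0.0859
```

```bash
python3 - <<'E'
from bar import *
go([.5505,.0123,.036],13.3,0)
E
```

```text
clk 12.5333 tcp [0.5456 0.0095 0.1904] F [-0.4  0.  -0.2] T [-0.    0.03 -0.01] gap 0.0859 q [-0.13  0.27 -0.02  1.3  -0.01  1.22]
tool x [ 0.974  0.227 -0.015] z [-0.014 -0.003 -1.   ]
shift [ 0.0077 -0.0017  0.1543] twist [ 0.0001  0.0149 -0.0034]
```

Call:
servo_tool(
  targets=[
    {"xyz": [0.006, -0.002, 0.03], "twist": [0, 0.01, -0.003], "jaw": 1},
    {"xyz": [0.006, -0.002, 0.06], "twist": [0, 0.01, -0.003], "jaw": 1},
    {"xyz": [0.006, -0.002, 0.08], "twist": [0, 0.01, -0.003], "jaw": 1},
    {"xyz": [0.006, -0.002, 0.08], "twist": [0, 0.01, -0.003], "jaw": 1},
    {"xyz": [0.006, -0.002, 0.08], "twist": [0, 0.01, -0.003], "jaw": 1},
    {"xyz": [0.006, -0.002, 0.08], "twist": [0, 0.01, -0.003], "jaw": 1},
  ],
)

```text
clock: 13.03
tcp_pos: [0.551, 0.0146, 0.1127]
orientation: [0.001, 0.993, 0.118, -0.001]
wrist_force: [-0.1, -0.3, 0.6]
finger_gap: 0.0857
```

```bash
python3 - <<'E'
from bar import *
go([.5505,.0123,.036],13.3,0)
E
```

```text
clk 13.0333 tcp [0.551  0.0146 0.1127] F [-0.1 -0.3  0.6] T [-0.05 -0.01  0.01] gap 0.0857 q [-0.12  0.31 -0.17  1.1  -0.    1.22]
tool x [ 0.972  0.234 -0.002] z [-0.002 -0.002 -1.   ]
shift [-0.0008  0.0021  0.0767] twist [0.0013 0.002  0.0041]
```

Well aligned. Going down the last part and closing gently on the knob.

Call:
servo_tool(
  targets=[
    {"xyz": [-0.001, 0.002, 0.025], "twist": [0.001, 0.002, 0], "jaw": 1},
    {"xyz": [-0.001, 0.002, 0.05], "twist": [0.001, 0.002, 0], "jaw": 1},
    {"xyz": [-0.001, 0.002, 0.07], "twist": [0.001, 0.002, 0], "jaw": 1},
    {"xyz": [-0.001, 0.002, 0.076], "twist": [0.001, 0.002, 0], "jaw": 1},
    {"xyz": [-0.001, 0.002, 0.076], "twist": [0.001, 0.002, 0], "jaw": 0.7},
    {"xyz": [-0.001, 0.002, 0.076], "twist": [0.001, 0.002, 0], "jaw": 0.5},
    {"xyz": [-0.001, 0.002, 0.076], "twist": [0.001, 0.002, 0], "jaw": 0.35},
    {"xyz": [-0.001, 0.002, 0.076], "twist": [0.001, 0.002, 0], "jaw": 0.2},
    {"xyz": [-0.001, 0.002, 0.076], "twist": [0.001, 0.002, 0], "jaw": 0.1},
    {"xyz": [-0.001, 0.002, 0.076], "twist": [0.001, 0.002, 0], "jaw": 0},
    {"xyz": [-0.001, 0.002, 0.076], "twist": [0.001, 0.002, 0], "jaw": 0},
    {"xyz": [-0.001, 0.002, 0.076], "twist": [0.001, 0.002, 0], "jaw": 0},
  ],
  squeeze=60,
)

```text
clock: 14.03
tcp_pos: [0.5503, 0.0112, 0.0373]
orientation: [0.001, 0.993, 0.117, 0.0]
wrist_force: [-2.2, -0.7, 6.8]
finger_gap: 0.0256
```

```bash
python3 - <<'E'
from bar import *
go([.5505,.0123,.036],13.3,0)
c=shot('side'); P=cloud(c)
save('p9.png',cv2.resize(c['color'][190:310,285:405],(500,500)))
E
```

```text
clk 14.0333 tcp [0.5503 0.0112 0.0373] F [-2.2 -0.7  6.8] T [-0.06  0.5   0.  ] gap 0.0256 q [-0.12  0.36 -0.28  0.92 -0.    1.21]
tool x [0.973 0.233 0.   ] z [ 0.001 -0.001 -1.   ]
shift [ 0.0004 -0.001   0.0013] twist [ 0.0011 -0.0005  0.0028]
```

View pics/p9.png

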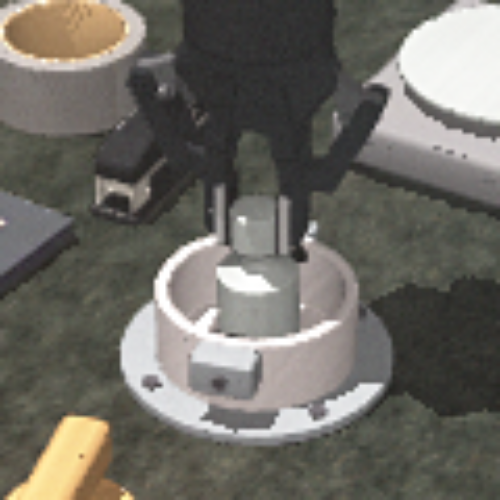

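The knob is between the pads at (255,220). Firm the grip and lift.

Call:
servo_tool(
  targets=[
    {"xyz": [0, 0, 0], "twist": [0, 0, 0], "jaw": 0},
    {"xyz": [0, 0, 0], "twist": [0, 0, 0], "jaw": 0},
    {"xyz": [0, 0, -0.005], "twist": [0, 0, 0], "jaw": 0},
    {"xyz": [0, 0, -0.015], "twist": [0, 0, 0], "jaw": 0},
    {"xyz": [0, 0, -0.03], "twist": [0, 0, 0], "jaw": 0},
    {"xyz": [0, 0, -0.045], "twist": [0, 0, 0], "jaw": 0},
    {"xyz": [0, 0, -0.06], "twist": [0, 0, 0], "jaw": 0},
    {"xyz": [0, 0, -0.075], "twist": [0, 0, 0], "jaw": 0},
    {"xyz": [0, 0, -0.09], "twist": [0, 0, 0], "jaw": 0},
    {"xyz": [0, 0, -0.1], "twist": [0, 0, 0], "jaw": 0},
    {"xyz": [0, 0, -0.1], "twist": [0, 0, 0], "jaw": 0},
    {"xyz": [0, 0, -0.1], "twist": [0, 0, 0], "jaw": 0},
  ],
  squeeze=90,
)

```text
clock: 15.08
tcp_pos: [0.5502, 0.0115, 0.136]
orientation: [0.0, 0.993, 0.117, -0.0]
wrist_force: [-0.1, 0.1, -4.7]
finger_gap: 0.0252
```

```bash
python3 - <<'E'
from bar import *
go([.5298,-.2635,.138],13.3,0)
c=shot('side'); P=cloud(c); s=env.get_state()['tcp_pos']
for z0 in range(85,190,8):
    m=(np.hypot(P[...,0]-s[0],P[...,1]-s[1])<.027)&(P[...,2]>z0/1e3)&(P[...,2]<z0/1e3+.008)
    if m.sum()>3: print(z0,m.sum(),np.nanmean(P[m],0).round(4))
E
```

```text
clk 15.0833 tcp [0.5502 0.0115 0.136 ] F [-0.1  0.1 -4.7] T [0.01 0.04 0.01] gap 0.0252 q [-0.12  0.29 -0.13  1.15 -0.    1.21]
tool x [ 0.973  0.233 -0.   ] z [ 0. -0. -1.]
shift [-0.0839  0.2627 -0.0018] twist [0.0004 0.     0.0029]
109 48 [0.5411 0.0269 0.1143]
117 67 [0.54   0.0268 0.1209]
125 69 [0.5404 0.0259 0.1289]
133 71 [0.5406 0.026  0.1371]
141 58 [0.5404 0.0269 0.1447]
149 74 [0.5415 0.0272 0.1531]
157 126 [0.5447 0.0211 0.1614]
165 42 [0.5452 0.019  0.1675]
173 39 [0.5471 0.0211 0.1778]
181 79 [0.5472 0.0216 0.1853]
189 96 [0.5457 0.0192 0.1932]
```

The weight is held upright (0.48 kg, foot ≈0.109). Over to the pan.

Call:
servo_tool(
  targets=[
    {"xyz": [-0.006, 0.02, 0], "twist": [0, 0, 0], "jaw": 0},
    {"xyz": [-0.016, 0.05, 0], "twist": [0, 0, 0], "jaw": 0},
    {"xyz": [-0.026, 0.08, 0], "twist": [0, 0, 0], "jaw": 0},
    {"xyz": [-0.036, 0.112, 0], "twist": [0, 0, 0], "jaw": 0},
    {"xyz": [-0.046, 0.144, 0], "twist": [0, 0, 0], "jaw": 0},
    {"xyz": [-0.056, 0.176, 0], "twist": [0, 0, 0], "jaw": 0},
    {"xyz": [-0.066, 0.208, 0], "twist": [0, 0, 0], "jaw": 0},
    {"xyz": [-0.075, 0.236, 0], "twist": [0, 0, 0], "jaw": 0},
    {"xyz": [-0.081, 0.253, 0], "twist": [0, 0, 0], "jaw": 0},
    {"xyz": [-0.084, 0.263, 0], "twist": [0, 0, 0], "jaw": 0},
    {"xyz": [-0.084, 0.263, 0.015], "twist": [0, 0, 0], "jaw": 0},
    {"xyz": [-0.084, 0.263, 0.03], "twist": [0, 0, 0], "jaw": 0},
  ],
  squeeze=90,
)

```text
clock: 16.13
tcp_pos: [0.5295, -0.2644, 0.1052]
orientation: [0.0, 0.993, 0.117, -0.0]
wrist_force: [-0.3, 1.2, -5.2]
finger_gap: 0.025
```

Call:
servo_tool(
  targets=[
    {"xyz": [0, 0, 0.007], "twist": [0, 0, 0], "jaw": 0},
    {"xyz": [0, 0, 0.013], "twist": [0, 0, 0], "jaw": 0},
    {"xyz": [0, 0, 0.017], "twist": [0, 0, 0], "jaw": 0},
    {"xyz": [0, 0, 0.017], "twist": [0, 0, 0], "jaw": 0},
    {"xyz": [0, 0, 0.017], "twist": [0, 0, 0], "jaw": 0},
  ],
)

```text
clock: 16.55
tcp_pos: [0.5296, -0.2634, 0.089]
orientation: [0.0, 0.993, 0.118, -0.0]
wrist_force: [0.7, -0.1, -3.8]
finger_gap: 0.0249
```

```bash
python3 - <<'E'
from bar import *
go([.5298,-.2635,.0823],13.3,0)
c=shot('side'); P=cloud(c); s=env.get_state()['tcp_pos']
for z0 in range(57,140,8):
    m=(np.hypot(P[...,0]-s[0],P[...,1]-s[1])<.027)&(P[...,2]>z0/1e3)&(P[...,2]<z0/1e3+.008)
    if m.sum()>3: print(z0,m.sum(),np.nanmean(P[m],0).round(4))
E
```

```text
clk 16.55 tcp [ 0.5296 -0.2634  0.089 ] F [ 0.7 -0.1 -3.8] T [-0.    0.03  0.03] gap 0.0249 q [-0.6   0.39 -0.1   1.08 -0.    0.74]
tool x [ 0.972  0.233 -0.001] z [-0.001 -0.    -1.   ]
shift [0.0002 0.0001 0.0067] twist [0.0001 0.0009 0.0035]
57 30 [ 0.5261 -0.254   0.0589]
65 45 [ 0.5218 -0.2471  0.0688]
73 49 [ 0.5214 -0.2484  0.0772]
81 52 [ 0.5208 -0.2489  0.0854]
89 44 [ 0.5227 -0.2474  0.0933]
97 53 [ 0.5231 -0.2478  0.1013]
105 51 [ 0.5225 -0.2498  0.1092]
113 92 [ 0.5248 -0.2549  0.1165]
121 17 [ 0.5269 -0.2547  0.1248]
129 44 [ 0.5272 -0.2544  0.1334]
137 58 [ 0.5256 -0.2553  0.1411]
```

Foot about 6.5 mm above the pan. I creep down until contact.

Call:
servo_tool(
  targets=[
    {"xyz": [0, 0, 0.0015], "twist": [0, 0, 0], "jaw": 0},
    {"xyz": [0, 0, 0.003], "twist": [0, 0, 0], "jaw": 0},
    {"xyz": [0, 0, 0.0045], "twist": [0, 0, 0], "jaw": 0},
    {"xyz": [0, 0, 0.0055], "twist": [0, 0, 0], "jaw": 0},
    {"xyz": [0, 0, 0.0065], "twist": [0, 0, 0], "jaw": 0},
    {"xyz": [0, 0, 0.0065], "twist": [0, 0, 0], "jaw": 0},
    {"xyz": [0, 0, 0.0065], "twist": [0, 0, 0], "jaw": 0},
  ],
)

```text
clock: 17.18
tcp_pos: [0.5294, -0.2639, 0.0826]
orientation: [0.0, 0.993, 0.117, -0.0]
wrist_force: [-1.8, 0.1, -1.2]
finger_gap: 0.0251
```

Call:
servo_tool(
  targets=[
    {"xyz": [0, 0, 0.0007], "twist": [0, 0, 0], "jaw": 0},
    {"xyz": [0, 0, 0.0012], "twist": [0, 0, 0], "jaw": 0},
    {"xyz": [0, 0, 0.0012], "twist": [0, 0, 0], "jaw": 0},
  ],
)

```text
clock: 17.43
tcp_pos: [0.5295, -0.2643, 0.0825]
orientation: [0.001, 0.993, 0.117, -0.0]
wrist_force: [-2.5, 0.3, 5.2]
finger_gap: 0.0252
```

Firm contact. Release slowly and rise.

Call:
servo_tool(
  targets=[
    {"xyz": [0, 0, 0], "twist": [0, 0, 0], "jaw": 0.3},
    {"xyz": [0, 0, 0], "twist": [0, 0, 0], "jaw": 0.4},
    {"xyz": [0, 0, 0], "twist": [0, 0, 0], "jaw": 0.6},
    {"xyz": [0, 0, 0], "twist": [0, 0, 0], "jaw": 0.8},
    {"xyz": [0, 0, 0], "twist": [0, 0, 0], "jaw": 1},
    {"xyz": [0, 0, 0], "twist": [0, 0, 0], "jaw": 1},
    {"xyz": [0, 0, 0], "twist": [0, 0, 0], "jaw": 1},
    {"xyz": [0, 0, -0.03], "twist": [0, 0, 0], "jaw": 1},
    {"xyz": [0, 0, -0.065], "twist": [0, 0, 0], "jaw": 1},
    {"xyz": [0, 0, -0.1], "twist": [0, 0, 0], "jaw": 1},
    {"xyz": [0, 0, -0.13], "twist": [0, 0, 0], "jaw": 1},
    {"xyz": [0, 0, -0.13], "twist": [0, 0, 0], "jaw": 1},
  ],
)

```text
clock: 18.43
tcp_pos: [0.5324, -0.2656, 0.2183]
orientation: [0.004, 0.993, 0.117, 0.004]
wrist_force: [0.5, -1.2, 0.7]
finger_gap: 0.0855
```

Call:
servo_tool(
  targets=[
    {"xyz": [-0.02, 0, 0], "twist": [0, 0, 0], "jaw": 1},
    {"xyz": [-0.05, 0, -0.01], "twist": [0, 0, 0], "jaw": 1},
    {"xyz": [-0.08, 0, -0.01], "twist": [0, 0, 0], "jaw": 1},
    {"xyz": [-0.11, 0.02, -0.01], "twist": [0, 0, 0], "jaw": 1},
    {"xyz": [-0.13, 0.05, -0.01], "twist": [0, 0, 0], "jaw": 1},
    {"xyz": [-0.15, 0.08, -0.01], "twist": [0, 0, 0], "jaw": 1},
    {"xyz": [-0.15, 0.08, -0.01], "twist": [0, 0, 0], "jaw": 1},
    {"xyz": [-0.15, 0.08, -0.01], "twist": [0, 0, 0], "jaw": 1},
  ],
)

```text
clock: 19.1
tcp_pos: [0.4013, -0.378, 0.2207]
orientation: [-0.0, 0.993, 0.115, -0.0]
wrist_force: [-0.6, 0.4, 0.3]
finger_gap: 0.0854
```

```bash
python3 - <<'E'
from bar import *
go()
c=shot('side'); P=cloud(c); t=shot('top'); T=cloud(t)
for z0 in range(57,150,8):
    m=(np.hypot(P[...,0]-.53,P[...,1]+.263)<.03)&(P[...,2]>z0/1e3)&(P[...,2]<z0/1e3+.008)
    if m.sum()>3: print(z0,m.sum(),np.nanmean(P[m],0).round(4))
m=(np.hypot(T[...,0]-.53,T[...,1]+.263)<.05)&(T[...,2]>.13)&(T[...,2]<.16)
if m.sum(): print('knob top',m.sum(),np.nanmean(T[m],0).round(4))
m=(np.hypot(T[...,0]-.503,T[...,1]-.2585)<.05)&(T[...,2]>.115)&(T[...,2]<.16); q=T[m]
if len(q): print('bar top',q.mean(0).round(4),q[:,2].std().round(4),cv2.minAreaRect(q[:,:2].astype(np.float32)))
for n,(u,v) in dict(stamp=(289,201),stapler=(385,208)).items(): print(n,T[v,u].round(4))
save('pa.png',np.hstack([cv2.resize(t['color'],(440,330)),cv2.resize(c['color'][140:440,220:560],(360,330))]))
E
```

```text
clk 19.1 tcp [ 0.4013 -0.378   0.2207] F [-0.6  0.4  0.3] T [0.03 0.02 0.03] gap 0.0854 q [-0.9   0.26  0.04  1.35 -0.    0.44]
tool x [ 0.973  0.229 -0.001] z [-0.001  0.    -1.   ]
57 65 [ 0.524  -0.2475  0.0608]
65 43 [ 0.5211 -0.2486  0.0689]
73 57 [ 0.5226 -0.2485  0.0767]
81 47 [ 0.5194 -0.2484  0.0848]
89 46 [ 0.5202 -0.2479  0.0928]
97 63 [ 0.5214 -0.2493  0.1012]
105 87 [ 0.5234 -0.2553  0.1088]
113 22 [ 0.5238 -0.256   0.1167]
121 23 [ 0.5218 -0.2541  0.1259]
129 33 [ 0.5231 -0.254   0.1328]
137 50 [ 0.5244 -0.257   0.1421]
145 24 [ 0.5266 -0.26    0.1463]
knob top 131 [ 0.5286 -0.2599  0.1425]
bar top [0.5076 0.2587 0.1252] 0.0029 ((0.5079978704452515, 0.25984054803848267), (0.023735960945487022, 0.06429234892129898), 12.239981651306152)
stamp [0.6965 0.1079 0.0654]
stapler [ 0.6873 -0.1323  0.0437]
```

View pics/pa.png

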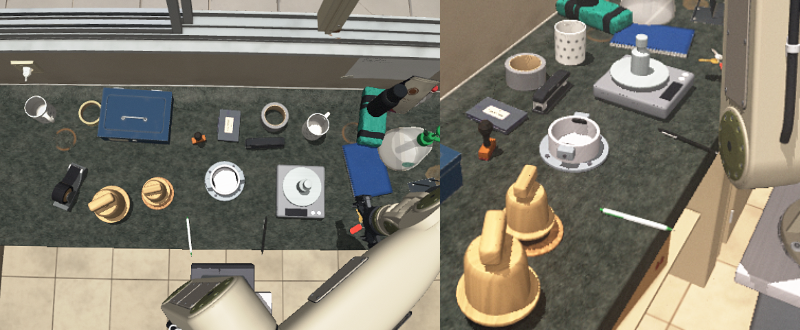

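The combined picture shows the smaller stopper on the mat (155,192), the pot empty (225,180), the weight on the pan (302,186), and the stamp and stapler where they were. Handing in.

```bash
python3 -c "
from workcell import env
print(env.hand_in())"
```

```text
the job is handed in; nothing more can be done
None
```

The job is handed in at about 19 s of the 67 s allowed, and the last pictures show it done; no verdict was reported.

**What I did**
- I rocked the smaller stopper in the pot's mouth about 0.16 rad (9°) to the left, then about 0.13 rad (7°) to the right. It came free, and I lifted it straight up and stood it on the cork mat.
- I then lifted the weight out by its knob (about 0.48 kg), lowered it until it touched the pan, and released it.

**Last checks**
- **Stopper:** it is upright, with its axis about 5 mm from the mat's centre.
- **Weight:** it is upright, with its axis about 3 mm from the pan's centre.
- **Stamp and stapler:** the top camera shows both where they were; its readings agree with the first ones to 2 mm in plan.
- **Arm:** it stands clear, with the measured force near zero.

**What disagreed**
- **Tool height:** the real fingertips were about 35–45 mm higher than the reported tool position. My first grasp closed on nothing above the bar, so I corrected the height from the camera and contact.
- **Lean angle:** the camera fit of the bell's lean was unreliable at the larger angles. The lean angles above are from the tool's own readings; for the right lean, the bar's height and the picture agreed that the stopper was still in the mouth.

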